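# Pull the loose-capped sample jars for rework

## Robot

A 7-joint arm with a two-finger parallel gripper is mounted at the origin on the work surface; the furniture and walls round the work are solid. World frame = base frame: x ahead of the robot, y to its left, z up, the work surface at z = 0. Lengths are in m, angles in rad, forces in N, time in s.
With the tool pointing down it reaches from about 0.425 to 0.925 m from the base axis. Payload 6.8 kg.
Tool frame: the origin (TCP) lies midway between the tips of the shut fingers; the grasp point (between the pads) lies 19 mm behind it; z points along the fingers, y is the line along which they close (so a half turn about z gives the same grasp; the last joint's range is limited). The gripper opens to 85 mm and grips with 20 to 120 N. Pads are 22 mm wide; open, the fingers measure 114 mm over their backs; the gripper's body (76 mm by 85 mm) begins 54 mm behind the grasp point. The pads swing forward as they close: fully open they stand 13 mm farther back than shut.
Start: joints at [-1.315, 0.477, 0.022, 1.555, -0.011, 1.109, -0.083], TCP at [0.24, 0.631, 0.231] pointing down, gripper open.
Joint ranges: [-2.96, 2.96], [-0.34, 2.1], [-1.41, 1.46], [0.24, 2.44], [-1.37, 4.51], [0.17, 1.92], [-2.96, 2.96]. Speed limits (rad/s): [2.39, 2.39, 3.14, 3.14, 3.14, 3.14, 3.14].

## Interface

Orientations are given as a rotation vector (axis times angle).
In Python, from bench import r gives the robot as it stands. The module is installed in compiled form; this text tells all that it offers.
- The arm moves only by the tool apply_moves, never from a script. Its argument "rows" is a list of rows, each a list of 6 numbers: the shift along the tool's x, y, z scaled (see below), then the turn, a rotation vector about the tool's x, y, z scaled (see below). A call has 1 to 5 rows; each row is the pose to reach, as a shift and turn from the pose commanded when the call began, along the tool's axes at that moment; what a row does not reach only later rows make up. The controller multiplies each number of a shift by 0.25 m and each number of a turn by 90 degrees. A row lasts 1/8 s, in which the tool goes at most 62.5 mm and 10.7 degrees, less where a joint would pass 70% of its speed; a pose out of reach is approached as far as the arm can. A call with a number of a shift or a turn outside -1 to 1 is refused whole. A call with a gripper value outside its range is refused whole. "claw" is the opening, from 0 (shut) to 1 (fully open), set as the call begins (left out, the last holds). The fingers move at their own pace and stop on an object; "newtons" is the grip in N (left out, the last holds). Time passes only in rows, so rows that repeat a pose let the fingers close. It gives the time, the measured TCP pose, the force, the opening and the grip force at its end, in the units of the state.
- r.get_obs(): the state, without advancing time (a new reading comes with each control period).
- r.grab_frame(name): name is "side" or "top"; returns a dict with "pixels" (384x512x3 uint8, red, green, blue), "intrinsics" (3x3 intrinsics, pixels), "eye" and "attitude" of the camera in the world. Camera axes: x right, y up, looking along -z (the intrinsics and any distortion apply to the point x, -y, -z); pixel columns grow to the right and rows downward; lengths in m; the calibration is good to about 2 mm. A picture is of the moment at which its call begins. There is no depth.
- r.hand_in(): hands the job in; it is judged then, once.
Trained networks look in a picture, given as the dict that the camera call returned (one of the last four; its "shot" number tells which), for a name from the list of things; names that differ only in an ending like _2 or _b are one class to them, and where a whole thing is asked for, a point or a joint stands for the part that bears it (a point fixed in the world has none). Each returns a list of dicts, best first, with "conf" (0 to 1); they miss things now and then, are a little off and sometimes report something else, mostly with a low value. They report only what shows in the picture. A call takes as long as a camera call.
- r.search_frame(picture, thing): "rect" ([left, top, width, height] in pixels, round what is visible of it).
- r.outline_of(picture, thing): "pixels" (384x512 bool, what is visible of it) and "rect" ([left, top, width, height] in pixels, round what is visible of it).
- r.landmark_of(picture, thing): "point" ([column, row] in pixels: a listed point, or the origin of a listed thing).
The state is a dict: "clock": time; "joints": joint angles; "qvel": joint speeds; "tau": joint torques, N m; "tcp_pos": TCP position; "orientation": TCP orientation; "contact_force": force on the tool from outside, world axes, zero at the start; "moment": the same for the moment, N m; "grip_width": finger opening in m; "gripper_force": force on a finger pad.
Only numpy, scipy, OpenCV 4.12 (cv2) and the standard library are available. Lean on these libraries where they do the work, as an engineer would, in place of code of your own. Each camera call takes 0.05 s, during which the arm holds its last target. There are 200 camera calls.

## Task

Some of the three sample jars in the sloping white rack have a loose screw cap; they all look alike. Find out which by gently twisting the caps clockwise, as if to close them (looking down on the cap): a tight cap resists and must not be forced round, a loose one turns on easily, and you should turn it by at least 15 degrees to be sure and leave it so. Set every jar with a loose cap down upright inside the red rework tray, without dropping it, and leave every tight jar in its pocket; do not shift the other things on the counter.

Things in the scene. Friction and masses are not known exactly. Their poses are not given: they have to be found in the camera images.
- rack: Fixed white rack, aluminium base 100 x 300 mm. Origin on the counter under its centre; y along the row of pockets, x level and away from the robot, z up. Its pocket plate slopes 25 degrees, back (+x) high, so the jars lean towards the robot: the jar axis, out of the pocket, is (-0.423, 0, 0.906) in this frame. Three square pockets 105 mm apart, one jar in each; which jar is where changes.
- pocket_1 (a point): Left (+y) pocket: centre of its floor, 50 mm above the counter, where the underside of the jar's foot rests. Axes as rack (not tilted). A pocket is 68 mm square inside, square to the rack, its walls 4 mm thick and 22 mm deep; the foot has 2 mm of play to each side (it may lie on the lower wall) and can turn some 0.07 rad before the walls stop it.
- pocket_2 (a point): Middle pocket: the same point. The jar in each pocket: whitish round sample cup, 57 to 59 mm across, fixed in a grey square foot of 64 x 64 x 18 mm and closed by a coaxial round blue screw cap, 61 mm across and 14 mm high, which spans 60 to 74 mm from the foot's underside along the jar axis. A jar weighs 0.14 to 0.26 kg.
- pocket_3 (a point): Right (-y) pocket: the same point. The caps turn on their jars but do not come off, so a jar may be lifted by its cap. A loose cap turns with about 0.04 N m, up to 1.6 rad either way, and stays where it is left; a tight one holds until about 1.5 N m. Under a light grip the fingers slip round a tight cap. Nothing but touch tells them apart.
- rework_tray: Fixed low red plastic tray for rework, between the robot and the rack, 110 (x) x 240 (y) mm outside, walls 4 mm thick, rim 28 mm and inner floor 10 mm above the counter; origin on the counter under its centre, z up, y along its long side. It holds three jars side by side along y at 70 to 75 mm between centres, two with ample room.
- spare_cup: Bystander: lidded sample cup, 61 mm across, 63 mm high, loose on the counter; origin under its centre.
- marker: Bystander: blue marker 133 mm long, 21 mm thick, lying loose on the counter; origin under its middle, y along it.
- tissue_pack: Bystander: stack of tissues, 66 x 100 x 30 mm, loose on the counter; origin under its centre.

How it is judged:
On the way:
1. both loose caps have been felt to turn: each stands at least 0.15 rad clockwise of where it started (value of joint each of jar_a_cap, jar_b_cap below -0.15 rad), for 0.1 s.
At the end, for the whole second after the job is handed in: Every jar with a loose cap stands upright (within 0.1 rad) and at rest on the floor of the red tray, its cap left at least 0.15 rad clockwise of where it started; every jar with a tight cap is still in its pocket (moved less than 12 mm) (all of step 1 and x of jar_a_c0 in the frame of rework_tray between -0.04 and 0.04 m and y of jar_a_c0 in the frame of rework_tray between -0.105 and 0.105 m and height (world z) of each of jar_a_c0, jar_b_c0 below 0.021 m and angle between each of jar_a_c0, jar_b_c0's own z axis and vertical below 0.1 rad and linear speed of each of jar_a, jar_b below 0.02 m/s and x of jar_b_c0 in the frame of rework_tray between -0.04 and 0.04 m and y of jar_b_c0 in the frame of rework_tray between -0.105 and 0.105 m and distance of jar_c_c0 from where it was at the start of the episode below 0.012 m); the robot touches nothing.
It fails at once if a tight cap is forced round by more than 0.2 rad (value of joint jar_c_cap below -0.2 rad or value of joint jar_c_cap above 0.2 rad).
It fails at once if a tight jar is lifted out of its pocket (moved more than 20 mm) (distance of jar_c_c0 from where it was at the start of the episode above 0.02 m).
It fails at once if a jar is tipped by more than 60 degrees (angle between any of jar_a_c0, jar_b_c0, jar_c_c0's own z axis and vertical above 1.05 rad).
It fails at once if a jar is dropped into the tray (reaches it faster than 0.6 m/s) ((linear speed of jar_a above 0.6 m/s and height (world z) of jar_a_c0 below 0.045 m and horizontal distance between jar_a_c0 and rework_tray below 0.15 m) or (linear speed of jar_b above 0.6 m/s and height (world z) of jar_b_c0 below 0.045 m and horizontal distance between jar_b_c0 and rework_tray below 0.15 m)).
It fails at once if one of the things standing about is shifted by more than 30 mm (distance of any of spare_cup, marker, tissue_pack from where it was at the start of the episode above 0.03 m).
It also fails if it takes over 64 s, if anything falls off the work surface, if the arm or the gripper's body presses on something with over 40 N, if the wrist force passes 120 N, or if a joint passes its speed limit or range.

## Working session

There is one attempt and no reset: what is moved stays moved. The work goes in short steps, Python scripts to look and compute and a tool call to move; the robot and the scene stay as the last step left them, time stands still between calls to the robot, and variables do not carry over. Pictures are saved under pics/ and viewed, at most 10 in all, crops included, and the job is handed in when it is done.

Besides the shell and the picture viewer there is one more tool, called after "Request:" as name(argument=value, ...) on one line, values as JSON. apply_moves: Moves the arm, as the interface text tells. Its arguments: {"type":"object","properties":{"rows":{"type":"array","items":{"type":"array","items":{"type":"number"}}},"claw":{"type":"number"},"newtons":{"type":"number"}},"required":["rows"]}

```bash
mkdir -p pics; cat > h.py <<'E'
import numpy as np, cv2
from scipy.spatial.transform import Rotation as R
from bench import r
def save(f,n): cv2.imwrite('pics/'+n, f['pixels'][:,:,::-1])
def Rm(f):
    a=np.array(f['attitude'],float)
    return a if a.shape==(3,3) else (R.from_rotvec(a).as_matrix() if a.size==3 else R.from_quat(a).as_matrix())
def ray(f,p):
    K=np.array(f['intrinsics']); d=np.linalg.inv(K)@np.array([p[0],p[1],1.])
    return np.array(f['eye']), Rm(f)@np.array([d[0],-d[1],-d[2]])
def onz(f,p,z):
    e,d=ray(f,p); return e+d*(z-e[2])/d[2]
def tri(f1,p1,f2,p2):
    (a,u),(b,v)=ray(f1,p1),ray(f2,p2); u/=np.linalg.norm(u); v/=np.linalg.norm(v)
    s=np.linalg.lstsq(np.c_[u,-v],b-a,rcond=None)[0]; P,Q=a+s[0]*u,b+s[1]*v
    return (P+Q)/2, np.linalg.norm(P-Q)
def proj(f,X):
    c=Rm(f).T@(np.array(X)-f['eye']); k=np.array(f['intrinsics'])@np.array([c[0],-c[1],-c[2]]); return k[:2]/k[2]
E
python3 - <<'E'
from h import *
np.set_printoptions(precision=3,suppress=True)
t=r.grab_frame('top'); s=r.grab_frame('side'); save(t,'t0.png'); save(s,'s0.png')
print(t.keys(),t['attitude'],t['eye'],s['eye'],s['attitude'])
for n in ['rack','pocket_1','pocket_2','pocket_3','rework_tray','spare_cup','marker','tissue_pack']:
    a=r.landmark_of(t,n)[:3]; b=r.landmark_of(s,n)[:3]
    print(n,[(np.round(x['point']),round(x['conf'],2)) for x in a],[(np.round(x['point']),round(x['conf'],2)) for x in b])
    if a: print('   z0',onz(t,a[0]['point'],.05 if 'pocket' in n else 0), tri(t,a[0]['point'],s,b[0]['point']) if b else '')
o=r.get_obs(); print(o)
E
```

```text
dict_keys(['pixels', 'intrinsics', 'eye', 'attitude', 'shot']) [ 0.074 -0.089 -1.586] [ 0.361 -0.033  1.451] [0.507 0.937 0.788] [0.002 1.375 2.77 ]
rack [(array([219., 157.]), 0.81)] [(array([209., 232.]), 0.67)]
   z0 [0.645 0.052 0.   ] (array([ 0.638,  0.052, -0.004]), np.float64(0.014899850557266331))
pocket_1 [(array([190., 158.]), 0.75), (array([220., 158.]), 0.74), (array([221., 217.]), 0.42)] [(array([200., 242.]), 0.93), (array([208., 192.]), 0.91), (array([204., 219.]), 0.75)]
   z0 [0.63  0.143 0.05 ] (array([0.637, 0.144, 0.043]), np.float64(0.009985700321234529))
pocket_2 [(array([190., 158.]), 0.75), (array([220., 158.]), 0.74), (array([221., 217.]), 0.42)] [(array([200., 242.]), 0.93), (array([208., 192.]), 0.91), (array([204., 219.]), 0.75)]
   z0 [0.63  0.143 0.05 ] (array([0.637, 0.144, 0.043]), np.float64(0.009985700321234529))
pocket_3 [(array([190., 158.]), 0.75), (array([220., 158.]), 0.74), (array([221., 217.]), 0.42)] [(array([200., 242.]), 0.93), (array([208., 192.]), 0.91), (array([204., 219.]), 0.75)]
   z0 [0.63  0.143 0.05 ] (array([0.637, 0.144, 0.043])
[... 501 characters left out ...]
 -0.187, -0.017]), np.float64(0.01575161177716114))
tissue_pack [(array([374., 225.]), 0.74)] [(array([275., 141.]), 0.85)]
   z0 [ 0.411 -0.45   0.   ] (array([ 0.408, -0.451, -0.006]), np.float64(0.006878144072938304))
{'clock': 0.9, 'joints': array([-1.315,  0.477,  0.022,  1.555, -0.011,  1.109, -0.083]), 'qvel': array([-0.002, -0.   ,  0.001,  0.001, -0.001, -0.   , -0.   ]), 'tau': array([ -0.   , -59.632,   1.607, -28.156,   0.013,   0.002,   0.   ]), 'tcp_pos': array([0.24 , 0.631, 0.231]), 'orientation': array([-0.568, -3.09 , -0.   ]), 'contact_force': array([ 0.585,  0.23 , -0.267]), 'moment': array([-0.002,  0.014,  0.028]), 'gripper_force': 0.0, 'grip_width': 0.0856735591616294}
```

```bash
python3 - <<'E'
import cv2,numpy as np
t=cv2.imread('pics/t0.png');s=cv2.imread('pics/s0.png')
a=cv2.resize(t[110:290,100:330],None,fx=2.5,fy=2.5,interpolation=cv2.INTER_CUBIC)
cv2.imwrite('pics/t0c.png',a)
E
```

```text
(no output)
```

View pics/t0c.png

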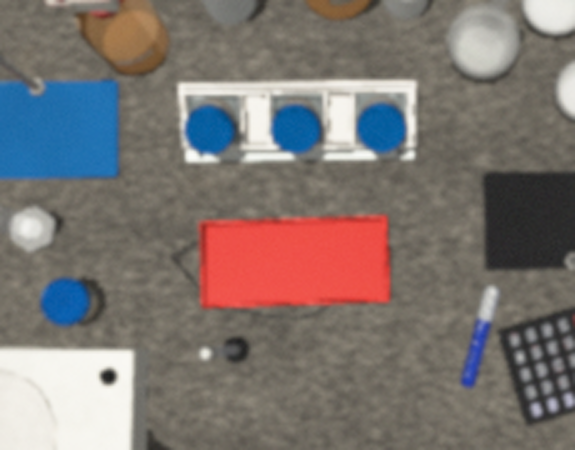

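View pics/s0.png

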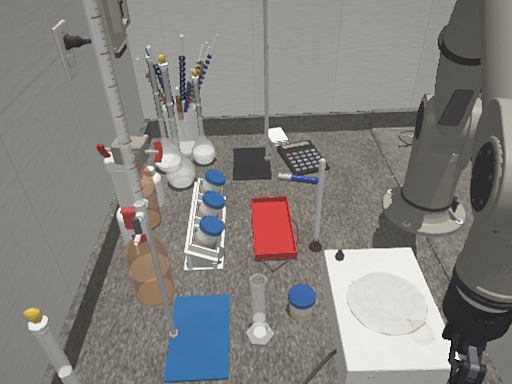

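The top crop shows three blue caps at top-image pixels ≈(184,162), (218,161), (252,161), and the tray centred near (218,214). In the side view the caps sit at ≈(212,224), (213,199), (215,177), and there are thin stands near (318,245) and (258,335).

```bash
python3 - <<'E'
from h import *
np.set_printoptions(precision=4,suppress=True)
t=r.grab_frame('top'); s=r.grab_frame('side')
def blobs(f,box):
    x0,y0,x1,y1=box; p=f['pixels'][:,:,::-1]; h=cv2.cvtColor(p,cv2.COLOR_BGR2HSV)
    m=cv2.inRange(h,(98,140,60),(125,255,255)); k=np.zeros_like(m); k[y0:y1,x0:x1]=m[y0:y1,x0:x1]
    n,l,st,c=cv2.connectedComponentsWithStats(k); return [(c[i],st[i,:5]) for i in range(1,n) if st[i,4]>40]
bt=sorted(blobs(t,(170,140,270,180)),key=lambda b:b[0][0]); bs=sorted(blobs(s,(190,165,235,245)),key=lambda b:-b[0][1])
A=np.array([-.4226,0,.9063]); 
for a,b in zip(bt,bs):
    print(a[0],a[1],b[0],b[1],tri(t,a[0],s,b[0]), onz(t,a[0],.05+.070*.9063))
# tray outline
for f in (t,s):
    p=cv2.cvtColor(f['pixels'],cv2.COLOR_RGB2HSV); m=cv2.inRange(p,(0,150,100),(8,255,255))|cv2.inRange(p,(172,150,100),(180,255,255))
    n,l,st,c=cv2.connectedComponentsWithStats(m); i=1+np.argmax(st[1:,4]); q=cv2.minAreaRect(np.argwhere(l==i)[:,::-1].astype(np.float32))
    if f is t: print('tray',[onz(t,x,.028) for x in cv2.boxPoints(q)])
print('stand',onz(s,(316,246),0),onz(t,(100+235/2.5,110+349/2.5),0.0), 'top of rod at stand line:')
e,d=ray(s,(320,163)); b=onz(s,(316,246),0); k=np.linalg.lstsq(np.array([[d[0]],[d[1]]]),b[:2]-e[:2],rcond=None)[0]; print(e+d*k[0])
b=onz(s,(260,335),0); e,d=ray(s,(258,278)); k=np.linalg.lstsq(np.array([[d[0]],[d[1]]]),b[:2]-e[:2],rcond=None)[0]; print('cyl',b,e+d*k[0])
k=[onz(t,x,.0) for x in [(172,142.5),(266,142),(174.5,174.5),(266,173)]]; print('rack corners',k)
for nm,p in dict(bur1=(172,333),bur2=(147,215)).items(): print(nm,onz(s,p,0))
E
python3 -c "
import cv2;t=cv2.imread('pics/t0.png');cv2.imwrite('pics/t0b.png',cv2.resize(t,(800,600)))"
```

```text
[183.6473 161.5273] [175 153  19  18 275] [211.1661 224.1525] [200 216  23  17 295] (array([0.6083, 0.1535, 0.1122]), np.float64(0.0017082493544398358)) [0.6089 0.1533 0.1134]
[218.0319 161.1064] [209 152  19  19 282] [213.1974 198.2017] [203 191  22  15 233] (array([0.6078, 0.049 , 0.1132]), np.float64(0.0015347159302109632)) [0.6085 0.049  0.1134]
[252.1095 160.7244] [243 152  19  19 283] [214.8497 176.0777] [205 170  20  13 193] (array([ 0.6075, -0.0545,  0.114 ]), np.float64(0.0010372976123131893)) [ 0.6081 -0.0546  0.1134]
tray [array([0.5061, 0.18  , 0.028 ]), array([ 0.5094, -0.0619,  0.028 ]), array([ 0.399 , -0.0632,  0.028 ]), array([0.3959, 0.1769, 0.028 ])]
stand [0.3364 0.1328 0.    ] [0.3412 0.1363 0.    ] top of rod at stand line:
[0.3431 0.1314 0.2645]
cyl [0.4994 0.3993 0.    ] [0.4994 0.3993 0.1833]
rack corners [array([0.6943, 0.2074, 0.    ]), array([ 0.6912, -0.1036,  0.    ]), array([0.5872, 0.1992, 0.    ]), array([ 0.5874, -0.1014,  0.    ])]
bur1 [0.6923 0.383  0.    ]
bur2 [ 0.8179 -0.0311 -0.    ]
```

View pics/t0b.png

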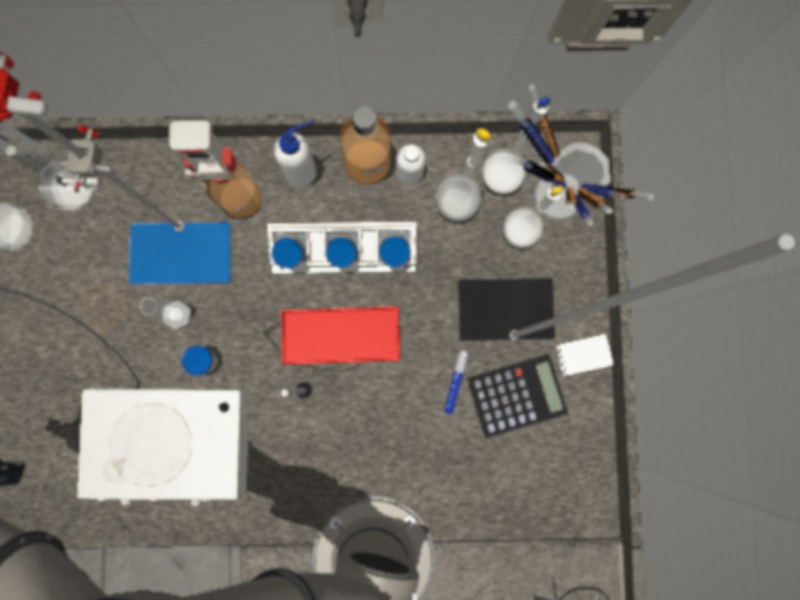

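The full top view shows nothing standing over the rack or tray. The measuring cylinder is at (176,314), the thin stand at (303,390), and retort rods are at (180,225) and (515,335) in the scaled picture; I'll stay clear of all of them.

```bash
cat >> h.py <<'E'
c25,s25=np.cos(np.radians(25)),np.sin(np.radians(25))
def tool(tilt=25,yaw=0):  # yaw: + = clockwise seen from above (about tool z)
    t=np.radians(tilt); z=np.array([np.sin(t),0,-np.cos(t)]); y=np.array([0,1.,0]); x=np.cross(y,z)
    return R.from_matrix(np.c_[x,y,z])*R.from_rotvec([0,0,np.radians(yaw)])
def plan(wps):  # list of (pos, Rot); chained from present pose
    o=r.get_obs(); p,q=np.array(o['tcp_pos']),R.from_rotvec(o['orientation'])
    print('now',np.round(p,4),'F',np.round(o['contact_force'],1),'M',np.round(o['moment'],2),'w',round(o['grip_width'],4),'t',o['clock'])
    for P,Q in wps:
        d=q.inv().apply(np.array(P)-p); w=(q.inv()*Q).as_rotvec()
        print(np.round(np.r_[d/.25,w/(np.pi/2)],3).tolist(),'rows>=',round(max(np.linalg.norm(d)/.0625,np.degrees(np.linalg.norm(w))/10.7),1))
        p,q=np.array(P),Q
E
python3 - <<'E'
from h import *
o=r.get_obs(); q0=R.from_rotvec(o['orientation'])
plan([((.33,.50,.32),q0),((.45,.32,.32),tool()),((.57,.17,.25),tool()),((.586,.153,.161),tool())])
E
```

```text
now [0.2402 0.6308 0.2313] F [ 0.2 -0.   0.3] M [ 0.01 -0.02 -0.02] w 0.0852 t 1.0
[-0.522, -0.361, -0.355, 0.0, 0.0, 0.0] rows>= 2.9
[-0.705, -0.502, -0.0, -0.051, -0.275, -0.228] rows>= 3.5
[-0.317, -0.6, 0.457, 0.0, 0.0, 0.0] rows>= 3.3
[0.092, -0.068, 0.35, 0.0, 0.0, 0.0] rows>= 1.5
```

Request:
apply_moves(rows=[[-0.522,-0.361,-0.355,0,0,0],[-0.522,-0.361,-0.355,0,0,0],[-0.522,-0.361,-0.355,0,0,0],[-0.522,-0.361,-0.355,0,0,0]], claw=1, newtons=20)

```text
clock: 1.5
tcp_pos: [0.3348, 0.4972, 0.3234]
orientation: [0.58, 3.084, 0.007]
contact_force: [-0.1, 1.0, 0.3]
grip_width: 0.0854
gripper_force: 0.0
```

Request:
apply_moves(rows=[[-0.705,-0.502,0,-0.051,-0.275,-0.228],[-0.705,-0.502,0,-0.051,-0.275,-0.228],[-0.705,-0.502,0,-0.051,-0.275,-0.228],[-0.705,-0.502,0,-0.051,-0.275,-0.228],[-0.705,-0.502,0,-0.051,-0.275,-0.228]])

```text
clock: 2.12
tcp_pos: [0.4504, 0.3183, 0.3198]
orientation: [0.004, 2.705, 0.0]
contact_force: [0.2, 0.8, 1.2]
grip_width: 0.0854
gripper_force: 0.0
```

Request:
apply_moves(rows=[[-0.317,-0.6,0.457,0,0,0],[-0.317,-0.6,0.457,0,0,0],[-0.317,-0.6,0.457,0,0,0],[-0.317,-0.6,0.457,0,0,0],[-0.317,-0.6,0.457,0,0,0]])

```text
clock: 2.75
tcp_pos: [0.5705, 0.1705, 0.2492]
orientation: [0.001, 2.706, -0.0]
contact_force: [0.8, 1.0, -0.5]
grip_width: 0.0853
gripper_force: 0.0
```

```bash
python3 - <<'E'
from h import *
plan([((.592,.153,.148),tool()),((.620,.153,.088),tool())])
t=r.grab_frame('top'); save(t,'t1.png'); print(proj(t,(.608,.1534,.1134)))
E
```

```text
now [0.5705 0.1705 0.2492] F [ 0.8  1.  -0.5] M [-0.02  0.47  0.02] w 0.0853 t 2.75
[0.093, -0.07, 0.403, -0.0, -0.0, -0.0] rows>= 1.7
[-0.0, 0.0, 0.265, 0.0, 0.0, 0.0] rows>= 1.1
[183.62697479 161.81871303]
```

Go to the pre-grasp pose and look from the side.

Request:
apply_moves(rows=[[0.05,-0.04,0.2,0,0,0],[0.093,-0.07,0.403,0,0,0],[0.093,-0.07,0.403,0,0,0]])

```text
clock: 3.18
tcp_pos: [0.5894, 0.1537, 0.1454]
orientation: [-0.004, 2.711, -0.003]
contact_force: [-0.4, -0.0, 1.0]
grip_width: 0.0851
gripper_force: 0.0
```

```bash
python3 - <<'E'
from h import *
plan([((.620,.153,.088),tool())])
s=r.grab_frame('side'); t=r.grab_frame('top')
a=cv2.resize(s['pixels'][110:280,130:300],(510,510),interpolation=cv2.INTER_CUBIC); b=cv2.resize(t['pixels'][110:200,140:230][:],(280,280))
im=np.zeros((510,790,3),np.uint8); im[:,:510]=a; im[:280,510:]=b; cv2.imwrite('pics/p1.png',im[:,:,::-1])
E
```

```text
now [0.5894 0.1537 0.1454] F [-0.4 -0.   1. ] M [ 0.02  0.4  -0.01] w 0.0851 t 3.175
[-0.015, -0.002, 0.26, -0.001, -0.004, 0.002] rows>= 1.0
```

View pics/p1.png

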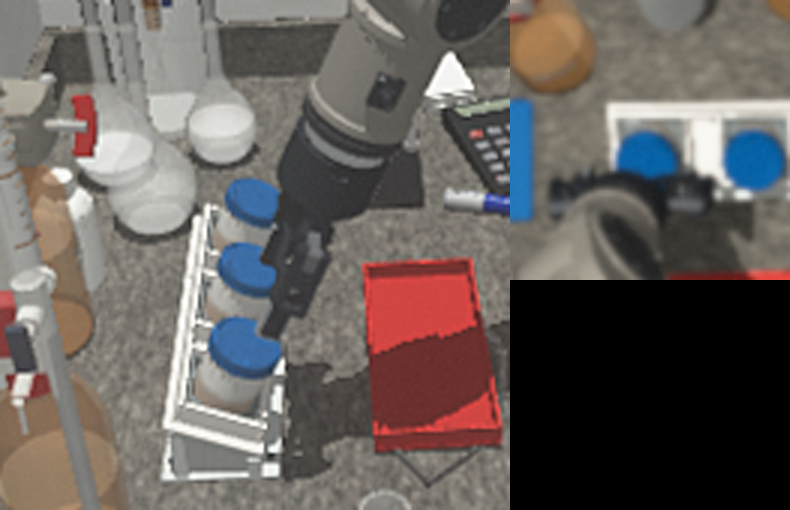

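The crops show the fingers straddling the jar-1 cap (near finger at (270,330), cap at (245,345)), lined up along the tilt. Now descend and grip lightly.

Request:
apply_moves(rows=[[-0.007,-0.002,0.1,0,0,0],[-0.015,-0.002,0.2,0,0,0],[-0.015,-0.002,0.26,0,0,0],[-0.015,-0.002,0.26,0,0,0]])

```text
clock: 3.78
tcp_pos: [0.6231, 0.1532, 0.0923]
orientation: [-0.001, 2.704, 0.002]
contact_force: [-0.4, -0.2, -0.1]
grip_width: 0.0854
gripper_force: 0.0
```

Request:
apply_moves(rows=[[0,0,0,0,0,0],[0,0,0,0,0,0],[0,0,0,0,0,0],[0,0,0,0,0,0]], claw=0, newtons=20)

```text
clock: 4.28
tcp_pos: [0.6233, 0.1548, 0.0932]
orientation: [-0.003, 2.702, 0.006]
contact_force: [-3.1, 3.8, 6.4]
grip_width: 0.06
gripper_force: 23.9
```

```bash
python3 - <<'E'
from h import *
plan([((.620,.153,.088),tool())]); o=r.get_obs(); print(o['gripper_force'], R.from_rotvec(o['orientation']).inv().apply(o['moment']))
E
```

```text
now [0.6233 0.1548 0.0932] F [-3.1  3.8  6.4] M [0.93 0.64 0.38] w 0.06 t 4.275
[0.021, -0.007, 0.013, 0.003, 0.002, 0.001] rows>= 0.1
23.861742317676544 [-1.0058315   0.63613958  0.06033969]
```

Request:
apply_moves(rows=[[0,0,0,0,0,0.04],[0,0,0,0,0,0.08],[0,0,0,0,0,0.11],[0,0,0,0,0,0.11]])

```text
clock: 4.78
tcp_pos: [0.6232, 0.1537, 0.093]
orientation: [0.233, 2.694, 0.056]
contact_force: [-4.6, 3.9, 6.4]
grip_width: 0.0601
gripper_force: 23.9
```

```bash
python3 - <<'E'
from h import *
plan([]); o=r.get_obs(); q=R.from_rotvec(o['orientation']); print(o['gripper_force'], q.inv().apply(o['moment']), q.inv().apply(o['contact_force']),(tool().inv()*q).as_rotvec(degrees=True))
E
```

```text
now [0.6232 0.1537 0.093 ] F [-4.6  3.9  6.4] M [0.52 0.5  0.16] w 0.0601 t 4.775
23.923909664154053 [-0.44505786  0.5834123   0.07616335] [ 2.14033838  3.5935604  -7.72543661] [-0.18526503 -0.138384    9.90774618]
```

Request:
apply_moves(rows=[[0,0,0,0,0,0.05],[0,0,0,0,0,0.1],[0,0,0,0,0,0.15],[0,0,0,0,0,0.2],[0,0,0,0,0,0.24]])

```text
clock: 5.4
tcp_pos: [0.6223, 0.1515, 0.0924]
orientation: [0.741, 2.614, 0.165]
contact_force: [-5.6, -1.9, 7.7]
grip_width: 0.0597
gripper_force: 24.1
```

```bash
python3 - <<'E'
from h import *
plan([]); o=r.get_obs(); q=R.from_rotvec(o['orientation']); print(o['gripper_force'], q.inv().apply(o['moment']), q.inv().apply(o['contact_force']),(tool().inv()*q).as_rotvec(degrees=True))
E
```

```text
now [0.6223 0.1515 0.0924] F [-5.6 -1.9  7.7] M [-0.49  0.82 -0.1 ] w 0.0597 t 5.4
24.053745567798615 [ 0.83906891  0.44042305 -0.11722369] [ 0.54289279 -2.55897013 -9.34877473] [-1.08537745e-02 -9.85481632e-03  3.16755607e+01]
```

Request:
apply_moves(rows=[[0,0,0,0,0,0],[0,0,0,0,0,0]])

```text
clock: 5.65
tcp_pos: [0.6223, 0.1515, 0.0924]
orientation: [0.739, 2.614, 0.164]
contact_force: [-4.5, -0.4, 7.5]
grip_width: 0.0597
gripper_force: 24.0
```

```bash
cat >> h.py <<'E'
def feel():
    o=r.get_obs(); q=R.from_rotvec(o['orientation']); print('t',round(o['clock'],2),'Ft',q.inv().apply(o['contact_force']).round(1),'Mt',q.inv().apply(o['moment']).round(3),'yaw',(tool().inv()*q).as_rotvec(degrees=True).round(1),'p',o['tcp_pos'].round(4),'g',round(o['gripper_force'],1),o['grip_width'].round(4),'q7',o['joints'].round(2))
E
python3 -c "
from h import *
feel()"
```

```text
Traceback (most recent call last):
  File "h.py", line 31, in feel
    o=r.get_obs(); q=R.from_rotvec(o['orientation']); print('t',round(o['clock'],2),'Ft',q.inv().apply(o['contact_force']).round(1),'Mt',q.inv().apply(o['moment']).round(3),'yaw',(tool().inv()*q).as_rotvec(degrees=True).round(1),'p',o['tcp_pos'].round(4),'g',round(o['gripper_force'],1),o['grip_width'].round(4),'q7',o['joints'].round(2))
                                                                                                                                                                                                                                                                                               ^^^^^^^^^^^^^^^^^^^^^
AttributeError: 'float' object has no attribute 'round'
```

Request:
apply_moves(rows=[[0,0,0,0,0,0.05],[0,0,0,0,0,0.1]])

```text
clock: 5.9
tcp_pos: [0.6217, 0.1505, 0.092]
orientation: [0.949, 2.555, 0.208]
contact_force: [-7.3, -2.9, 10.4]
grip_width: 0.06
gripper_force: 24.2
```

```bash
python3 -c "
from h import *
feel()"
```

```text
Traceback (most recent call last):
  File "h.py", line 31, in feel
    o=r.get_obs(); q=R.from_rotvec(o['orientation']); print('t',round(o['clock'],2),'Ft',q.inv().apply(o['contact_force']).round(1),'Mt',q.inv().apply(o['moment']).round(3),'yaw',(tool().inv()*q).as_rotvec(degrees=True).round(1),'p',o['tcp_pos'].round(4),'g',round(o['gripper_force'],1),o['grip_width'].round(4),'q7',o['joints'].round(2))
                                                                                                                                                                                                                                                                                               ^^^^^^^^^^^^^^^^^^^^^
AttributeError: 'float' object has no attribute 'round'
```

```bash
sed -i "s/o\['grip_width'\].round(4)/round(o['grip_width'],4)/" h.py; python3 -c "
from h import *
feel()"
```

```text
t 5.9 Ft [ -0.3  -3.7 -12.5] Mt [ 1.378  0.299 -0.077] yaw [ 0.1  0.1 40.7] p [0.6217 0.1505 0.092 ] g 24.2 0.06 q7 [-0.76  0.48  0.41  2.11 -0.06  0.19  0.49]
```

Request:
apply_moves(rows=[[0,0,0,0,0,0],[0,0,0,0,0,0]])

```text
clock: 6.15
tcp_pos: [0.6217, 0.1505, 0.0921]
orientation: [0.946, 2.556, 0.208]
contact_force: [-7.1, -2.8, 9.8]
grip_width: 0.0598
gripper_force: 24.2
```

```bash
python3 -c "
from h import *
feel()"
```

```text
t 6.15 Ft [ -0.   -3.6 -11.9] Mt [1.191 0.356 0.03 ] yaw [ 0.1  0.  40.6] p [0.6217 0.1505 0.0921] g 24.2 0.0598 q7 [-0.76  0.48  0.41  2.11 -0.06  0.19  0.49]
```

Moment about the cap axis stays near zero over 30° of turn, so jar 1 is loose. Grip firmer and lift it.

```bash
python3 -c "
from h import *
o=r.get_obs();p=o['tcp_pos'];y=40.6
A=np.array([-.4226,0,.9063])
plan([(p+.075*A,tool(25,y)),((.47,.105,.17),tool(0,y)),((.45,.10,.08),tool(0,y))])"
```

```text
now [0.6217 0.1505 0.0921] F [-7.1 -2.8  9.8] M [-0.6   1.05 -0.31] w 0.0598 t 6.15
[0.0, -0.0, -0.3, -0.001, -0.0, -0.0] rows>= 1.2
[0.199, -0.41, -0.239, 0.181, 0.211, 0.0] rows>= 2.3
[0.048, -0.067, 0.36, 0.0, 0.0, 0.0] rows>= 1.5
```

Request:
apply_moves(rows=[[0,0,0,0,0,0],[0,0,-0.1,0,0,0],[0,0,-0.2,0,0,0],[0,0,-0.3,0,0,0],[0,0,-0.3,0,0,0]], claw=0, newtons=60)

```text
clock: 6.78
tcp_pos: [0.591, 0.1525, 0.1609]
orientation: [0.942, 2.555, 0.213]
contact_force: [-0.4, 0.0, -2.2]
grip_width: 0.0591
gripper_force: 64.8
```

Request:
apply_moves(rows=[[0.06,-0.12,-0.08,0.05,0.06,0],[0.12,-0.25,-0.16,0.11,0.13,0],[0.199,-0.41,-0.239,0.181,0.211,0],[0.199,-0.41,-0.239,0.181,0.211,0],[0.199,-0.41,-0.239,0.181,0.211,0]])

```text
clock: 7.4
tcp_pos: [0.4718, 0.1066, 0.1688]
orientation: [1.087, 2.946, 0.0]
contact_force: [-0.8, 0.5, -2.2]
grip_width: 0.0591
gripper_force: 65.3
```

```bash
python3 - <<'E'
from h import *
feel(); plan([((.45,.10,.08),tool(0,40.6))])
s=r.grab_frame('side'); t=r.grab_frame('top')
a=cv2.resize(s['pixels'][110:280,130:340],(630,510),interpolation=cv2.INTER_CUBIC); cv2.imwrite('pics/p2.png',a[:,:,::-1])
E
```

```text
t 7.4 Ft [ 0.9 -0.1  2.2] Mt [-0.116  0.031  0.017] yaw [ 8.8 23.8 39.9] p [0.4718 0.1066 0.1688] g 65.3 0.0591 q7 [-0.73  0.25  0.44  2.09 -0.14  0.83  0.66]
now [0.4718 0.1066 0.1688] F [-0.8  0.5 -2.2] M [ 0.11 -0.05 -0.02] w 0.0591 t 7.4
[0.05, -0.077, 0.355, 0.001, 0.001, 0.001] rows>= 1.5
```

View pics/p2.png

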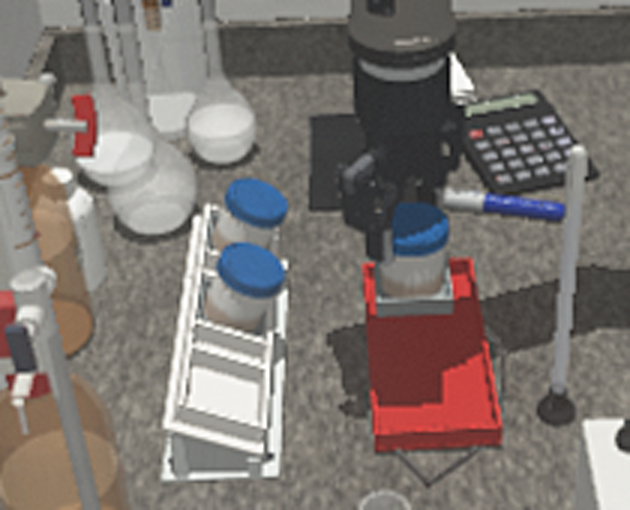

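The picture shows the jar held upright at (415,260) above the tray, foot square to the rack, and pocket 1 empty. Lower it.

Request:
apply_moves(rows=[[0.025,-0.04,0.14,0,0,0],[0.05,-0.077,0.28,0,0,0],[0.05,-0.077,0.39,0,0,0],[0.05,-0.077,0.42,0,0,0],[0.05,-0.077,0.42,0,0,0]])

```text
clock: 8.12
tcp_pos: [0.4495, 0.1002, 0.0645]
orientation: [1.086, 2.947, -0.001]
contact_force: [0.2, 0.1, -1.6]
grip_width: 0.0591
gripper_force: 65.4
```

Request:
apply_moves(rows=[[0,0,0.012,0,0,0],[0,0,0.024,0,0,0],[0,0,0.024,0,0,0]])

```text
clock: 8.5
tcp_pos: [0.4493, 0.1001, 0.0586]
orientation: [1.087, 2.947, 0.0]
contact_force: [-0.9, 0.3, -1.6]
grip_width: 0.0585
gripper_force: 65.4
```

```bash
python3 -c "
from h import *
feel()"
```

```text
t 8.5 Ft [ 0.9 -0.4  1.6] Mt [ 0.015 -0.003 -0.041] yaw [ 8.8 23.9 39.8] p [0.4493 0.1001 0.0586] g 65.4 0.0585 q7 [-0.65  0.41  0.36  2.21 -0.27  0.55  0.77]
```

Request:
apply_moves(rows=[[0,0,0.006,0,0,0],[0,0,0.006,0,0,0]])

```text
clock: 8.75
tcp_pos: [0.4492, 0.0999, 0.0569]
orientation: [1.087, 2.947, -0.0]
contact_force: [0.3, -0.1, -1.8]
grip_width: 0.0588
gripper_force: 65.4
```

Request:
apply_moves(rows=[[0,0,0.006,0,0,0],[0,0,0.006,0,0,0]])

```text
clock: 9.0
tcp_pos: [0.4491, 0.0999, 0.0553]
orientation: [1.087, 2.947, -0.001]
contact_force: [0.2, 0.4, -1.6]
grip_width: 0.0587
gripper_force: 65.4
```

Request:
apply_moves(rows=[[0,0,0.006,0,0,0],[0,0,0.006,0,0,0]])

```text
clock: 9.25
tcp_pos: [0.4491, 0.1003, 0.0542]
orientation: [-1.087, -2.947, -0.0]
contact_force: [-1.5, 0.7, 4.4]
grip_width: 0.0593
gripper_force: 65.9
```

Contact made; release, go up and over to jar 2.

Request:
apply_moves(rows=[[0,0,0,0,0,0],[0,0,0,0,0,0],[0,0,-0.05,0,0,0],[0,0,-0.25,0,0,0],[0,0,-0.5,0,0,0]], claw=1, newtons=20)

```text
clock: 9.88
tcp_pos: [0.4484, 0.0995, 0.1802]
orientation: [-1.088, -2.946, 0.004]
contact_force: [1.1, 1.2, 0.4]
grip_width: 0.0857
gripper_force: 0.0
```

```bash
python3 -c "
from h import *
feel(); A=np.array([-.4226,0,.9063])
g=np.array((.622,.0485,.092))
plan([((.55,.0485,.23),tool(25,-12)),(g+.065*A,tool(25,-12)),(g,tool(25,-12))])"
```

```text
t 9.88 Ft [-0.1  1.7 -0.4] Mt [-0.132 -0.017 -0.023] yaw [ 9.  24.  39.8] p [0.4484 0.0995 0.1802] g 0.0 0.0857 q7 [-0.77  0.19  0.47  2.13 -0.11  0.85  0.63]
now [0.4484 0.0995 0.1802] F [1.1 1.2 0.4] M [ 0.09 -0.1   0.02] w 0.0857 t 9.875
[-0.441, 0.109, -0.199, -0.072, -0.279, -0.574] rows>= 5.4
[-0.027, -0.006, 0.362, 0.0, 0.0, 0.0] rows>= 1.5
[0.0, 0.0, 0.26, 0.0, 0.0, 0.0] rows>= 1.0
```

Request:
apply_moves(rows=[[-0.1,0.02,-0.19,-0.015,-0.056,-0.11],[-0.25,0.06,-0.199,-0.03,-0.11,-0.22],[-0.441,0.109,-0.199,-0.045,-0.17,-0.33],[-0.441,0.109,-0.199,-0.055,-0.22,-0.44],[-0.441,0.109,-0.199,-0.066,-0.25,-0.52]])

```text
clock: 10.5
tcp_pos: [0.5506, 0.0488, 0.2293]
orientation: [-0.173, 2.74, -0.053]
contact_force: [0.2, 0.4, -0.8]
grip_width: 0.0856
gripper_force: 0.0
```

```bash
python3 - <<'E'
from h import *
feel(); A=np.array([-.4226,0,.9063])
g=np.array((.622,.0485,.092))
plan([(g+.065*A,tool(25,-8)),(g,tool(25,-8))])
E
```

```text
t 10.5 Ft [0.1 0.4 0.8] Mt [-0.048  0.415  0.052] yaw [ 0.6  2.3 -7.4] p [0.5506 0.0488 0.2293] g 0.0 0.0856 q7 [-0.68  0.09  0.44  2.17  0.14  0.51  1.34]
now [0.5506 0.0488 0.2293] F [ 0.2  0.4 -0.8] M [ 0.02  0.42 -0.05] w 0.0856 t 10.5
[-0.041, -0.002, 0.357, -0.005, -0.026, -0.007] rows>= 1.4
[0.0, 0.0, 0.26, 0.0, 0.0, 0.0] rows>= 1.0
```

Request:
apply_moves(rows=[[-0.02,0,0.2,-0.005,-0.026,-0.007],[-0.041,-0.002,0.357,-0.005,-0.026,-0.007],[-0.041,-0.002,0.357,-0.005,-0.026,-0.007]])

```text
clock: 10.88
tcp_pos: [0.5936, 0.0479, 0.1483]
orientation: [-0.182, 2.706, -0.044]
contact_force: [-0.1, -0.1, 0.1]
grip_width: 0.0853
gripper_force: 0.0
```

```bash
python3 - <<'E'
from h import *
feel()
g=np.array((.622,.0485,.092))
plan([(g,tool(25,-8))])
E
```

```text
t 10.88 Ft [ 0.1 -0.1 -0.1] Mt [-0.052  0.452  0.016] yaw [ 0.1  0.4 -7.7] p [0.5936 0.0479 0.1483] g 0.0 0.0853 q7 [-0.56  0.29  0.37  2.18 -0.04  0.27  1.51]
now [0.5936 0.0479 0.1483] F [-0.1 -0.1  0.1] M [-0.    0.45 -0.02] w 0.0853 t 10.875
[-0.009, 0.002, 0.252, -0.001, -0.004, -0.003] rows>= 1.0
```

Request:
apply_moves(rows=[[-0.009,0.002,0.1,0,-0.004,0],[-0.009,0.002,0.2,0,-0.004,0],[-0.009,0.002,0.252,0,-0.004,0],[-0.009,0.002,0.252,0,-0.004,0]])

```text
clock: 11.38
tcp_pos: [0.6236, 0.0493, 0.0958]
orientation: [-0.182, 2.694, -0.043]
contact_force: [-0.1, -0.3, 0.4]
grip_width: 0.0859
gripper_force: 0.0
```

Request:
apply_moves(rows=[[0,0,0,0,0,0],[0,0,0,0,0,0],[0,0,0,0,0,0],[0,0,0,0,0,0]], claw=0, newtons=20)

```text
clock: 11.88
tcp_pos: [0.6233, 0.0511, 0.0959]
orientation: [-0.184, 2.693, -0.039]
contact_force: [-3.6, 4.4, 6.1]
grip_width: 0.0603
gripper_force: 22.3
```

```bash
python3 -c "
from h import *
feel()"
```

```text
t 11.88 Ft [ 0.   4.4 -7.1] Mt [-0.732  0.558  0.105] yaw [-0.1 -0.4 -7.8] p [0.6233 0.0511 0.0959] g 22.3 0.0603 q7 [-0.27  0.41  0.05  2.14  0.46  0.18  1.04]
```

Request:
apply_moves(rows=[[0,0,0,0,0,0.04],[0,0,0,0,0,0.08],[0,0,0,0,0,0.11],[0,0,0,0,0,0.11]])

```text
clock: 12.38
tcp_pos: [0.6233, 0.0497, 0.0958]
orientation: [0.052, 2.699, 0.012]
contact_force: [-3.1, 0.4, 6.0]
grip_width: 0.0599
gripper_force: 22.2
```

```bash
python3 -c "
from h import *
feel()"
```

```text
t 12.38 Ft [ 0.2  0.4 -6.7] Mt [ 0.053  0.485 -0.01 ] yaw [-0.  -0.3  2.2] p [0.6233 0.0497 0.0958] g 22.2 0.0599 q7 [-0.28  0.41  0.06  2.14  0.44  0.17  0.88]
```

Request:
apply_moves(rows=[[0,0,0,0,0,0.05],[0,0,0,0,0,0.1],[0,0,0,0,0,0.15],[0,0,0,0,0,0.2]])

```text
clock: 12.88
tcp_pos: [0.6228, 0.0471, 0.0955]
orientation: [0.48, 2.663, 0.103]
contact_force: [-4.2, -5.7, 7.6]
grip_width: 0.0599
gripper_force: 22.4
```

```bash
python3 -c "
from h import *
feel();r.grab_frame('top');feel();r.grab_frame('top');feel()"
```

```text
t 12.88 Ft [-1.5 -5.6 -8.6] Mt [ 1.341  0.127 -0.089] yaw [ 0.1 -0.3 20.4] p [0.6228 0.0471 0.0955] g 22.4 0.0599 q7 [-0.29  0.41  0.07  2.14  0.42  0.17  0.59]
t 12.93 Ft [-1.6 -3.5 -8.5] Mt [1.119 0.22  0.029] yaw [ 0.1 -0.3 20.6] p [0.6228 0.047  0.0955] g 22.3 0.0599 q7 [-0.29  0.41  0.07  2.14  0.42  0.17  0.58]
t 12.97 Ft [-1.6 -4.  -8.6] Mt [ 1.162  0.185 -0.014] yaw [ 0.1 -0.3 20.4] p [0.6229 0.047  0.0956] g 22.3 0.06 q7 [-0.29  0.41  0.07  2.14  0.42  0.17  0.59]
```

Jar 2 also turns with no appreciable moment. Before lifting it I'll test jar 3, which should then feel clearly tight.

Request:
apply_moves(rows=[[0,0,0,0,0,0],[0,0,0,0,0,0],[0,0,-0.1,0,0,0],[0,0,-0.2,0,0,0],[0,0,-0.26,0,0,0]], claw=1)

```text
clock: 13.6
tcp_pos: [0.595, 0.0498, 0.154]
orientation: [0.473, 2.664, 0.107]
contact_force: [0.2, 0.3, -0.2]
grip_width: 0.0854
gripper_force: 0.0
```

```bash
python3 - <<'E'
from h import *
feel(); A=np.array([-.4226,0,.9063])
g=np.array((.622,-.0555,.092))
plan([(g+.065*A,tool(25,-8)),(g,tool(25,-8))])
E
```

```text
t 13.6 Ft [0.  0.3 0.2] Mt [ 0.138  0.48  -0.008] yaw [-0.1 -0.3 20.1] p [0.595  0.0498 0.154 ] g 0.0 0.0854 q7 [-0.23  0.27 -0.02  2.16  0.37  0.3   0.64]
now [0.595  0.0498 0.154 ] F [ 0.2  0.3 -0.2] M [0.03 0.5  0.02] w 0.0854 t 13.6
[-0.139, -0.398, 0.01, 0.001, 0.003, -0.313] rows>= 2.6
[0.0, 0.0, 0.26, 0.0, 0.0, 0.0] rows>= 1.0
```

Request:
apply_moves(rows=[[-0.07,-0.2,0.0,0,0,-0.1],[-0.139,-0.398,0.01,0,0,-0.2],[-0.139,-0.398,0.01,0,0,-0.313],[-0.139,-0.398,0.01,0,0,-0.313],[-0.139,-0.398,0.01,0,0,-0.313]])

```text
clock: 14.22
tcp_pos: [0.5948, -0.0549, 0.1499]
orientation: [-0.186, 2.696, -0.04]
contact_force: [-0.2, 0.4, -0.3]
grip_width: 0.0849
gripper_force: 0.0
```

```bash
python3 - <<'E'
from h import *
feel()
plan([((.622,-.0555,.092),tool(25,-8))])
E
```

```text
t 14.22 Ft [0.2 0.4 0.2] Mt [-0.035  0.409  0.024] yaw [-0.  -0.2 -7.9] p [ 0.5948 -0.0549  0.1499] g 0.0 0.0849 q7 [ 0.24  0.3  -0.29  2.15  0.34  0.28  1.38]
now [ 0.5948 -0.0549  0.1499] F [-0.2  0.4 -0.3] M [-0.01  0.41 -0.03] w 0.0849 t 14.225
[0.0, -0.003, 0.256, 0.0, 0.002, -0.001] rows>= 1.0
```

Request:
apply_moves(rows=[[0,0,0.1,0,0,0],[0,0,0.2,0,0,0],[0,0,0.256,0,0,0],[0,0,0.256,0,0,0]])

```text
clock: 14.72
tcp_pos: [0.6217, -0.0539, 0.091]
orientation: [-0.191, 2.697, -0.04]
contact_force: [-0.8, -0.1, 0.6]
grip_width: 0.0853
gripper_force: 0.0
```

Request:
apply_moves(rows=[[0,0,0,0,0,0],[0,0,0,0,0,0],[0,0,0,0,0,0],[0,0,0,0,0,0]], claw=0, newtons=20)

```text
clock: 15.22
tcp_pos: [0.622, -0.0544, 0.0927]
orientation: [-0.191, 2.694, -0.04]
contact_force: [-3.9, 5.2, 3.7]
grip_width: 0.0601
gripper_force: 22.0
```

```bash
python3 -c "
from h import *
feel()"
```

```text
t 15.22 Ft [ 1.2  5.4 -5. ] Mt [-1.112  0.604  0.007] yaw [-0.1 -0.3 -8.1] p [ 0.622  -0.0544  0.0927] g 22.0 0.0601 q7 [ 0.14  0.43 -0.19  2.13  0.48  0.17  1.24]
```

Request:
apply_moves(rows=[[0,0,0,0,0,0.03],[0,0,0,0,0,0.06],[0,0,0,0,0,0.08],[0,0,0,0,0,0.08]])

```text
clock: 15.72
tcp_pos: [0.6208, -0.0535, 0.0921]
orientation: [-0.024, 2.702, -0.002]
contact_force: [-8.0, 6.1, 6.3]
grip_width: 0.0601
gripper_force: 22.3
```

```bash
python3 -c "
from h import *
feel()"
```

```text
t 15.72 Ft [ 4.5  6.2 -9.1] Mt [-1.624  1.33  -0.26 ] yaw [-0.1 -0.2 -1. ] p [ 0.6208 -0.0535  0.0921] g 22.3 0.0601 q7 [ 0.14  0.42 -0.18  2.13  0.48  0.17  1.12]
```

Request:
apply_moves(rows=[[0,0,0,0,0,0.03],[0,0,0,0,0,0.06],[0,0,0,0,0,0.06]])

```text
clock: 16.1
tcp_pos: [0.6208, -0.0541, 0.0919]
orientation: [0.105, 2.701, 0.026]
contact_force: [-5.4, 4.9, 3.0]
grip_width: 0.0598
gripper_force: 22.5
```

```bash
python3 -c "
from h import *
feel();r.grab_frame('top');feel()"
```

```text
t 16.1 Ft [ 4.   4.6 -5. ] Mt [-1.146  1.255 -0.194] yaw [-0.1 -0.1  4.5] p [ 0.6208 -0.0541  0.0919] g 22.5 0.0598 q7 [ 0.14  0.43 -0.18  2.13  0.47  0.17  1.03]
t 16.15 Ft [ 3.9  4.8 -4.7] Mt [-1.134  1.315 -0.133] yaw [-0.1 -0.1  4.5] p [ 0.6208 -0.0542  0.0919] g 22.5 0.0605 q7 [ 0.14  0.43 -0.18  2.13  0.47  0.17  1.03]
```

Jar 3 resists more, but not decisively. A firmer grip with a small turn of 6° (too small to force the cap past 0.2 rad) will settle it.

Request:
apply_moves(rows=[[0,0,0,0,0,0],[0,0,0,0,0,0.03],[0,0,0,0,0,0.065],[0,0,0,0,0,0.065]], claw=0, newtons=40)

```text
clock: 16.65
tcp_pos: [0.6207, -0.0545, 0.0919]
orientation: [0.24, 2.694, 0.055]
contact_force: [-5.8, 4.2, 4.6]
grip_width: 0.0597
gripper_force: 41.6
```

```bash
python3 -c "
from h import *
feel();r.grab_frame('top');feel();r.grab_frame('top');feel()"
```

```text
t 16.65 Ft [ 3.9  3.6 -6.6] Mt [-0.612  1.41  -0.955] yaw [-0.1 -0.1 10.2] p [ 0.6207 -0.0545  0.0919] g 41.6 0.0597 q7 [ 0.13  0.42 -0.18  2.13  0.47  0.17  0.93]
t 16.7 Ft [ 4.1  4.6 -7. ] Mt [-0.627  1.375 -0.932] yaw [-0.1 -0.1 10.2] p [ 0.6207 -0.0545  0.0919] g 41.6 0.06 q7 [ 0.13  0.42 -0.18  2.13  0.47  0.17  0.93]
t 16.75 Ft [ 4.2  4.4 -6.6] Mt [-0.689  1.377 -0.94 ] yaw [-0.1 -0.1 10.2] p [ 0.6207 -0.0545  0.0919] g 41.6 0.0596 q7 [ 0.13  0.42 -0.18  2.13  0.47  0.17  0.93]
```

−0.94 N m: jar 3 is tight. Release it and go back for jar 2.

Request:
apply_moves(rows=[[0,0,0,0,0,-0.04],[0,0,0,0,0,-0.04]], newtons=20)

```text
clock: 17.0
tcp_pos: [0.6202, -0.0555, 0.0918]
orientation: [0.16, 2.7, 0.036]
contact_force: [-7.3, 3.3, 4.6]
grip_width: 0.0592
gripper_force: 41.7
```

Request:
apply_moves(rows=[[0,0,0,0,0,0],[0,0,0,0,0,0],[0,0,-0.1,0,0,0],[0,0,-0.2,0,0,0],[0,0,-0.26,0,0,0]], claw=1)

```text
clock: 17.62
tcp_pos: [0.5944, -0.0564, 0.152]
orientation: [0.162, 2.696, 0.036]
contact_force: [0.1, 0.1, 0.2]
grip_width: 0.0852
gripper_force: 0.0
```

```bash
python3 - <<'E'
from h import *
feel(); A=np.array([-.4226,0,.9063])
g=np.array((.622,.0485,.092))
plan([(g+.065*A,tool(25,0)),(g,tool(25,0))])
E
```

```text
t 17.62 Ft [-0.1  0.1 -0.2] Mt [ 0.015  0.476 -0.06 ] yaw [ 0.  -0.3  6.9] p [ 0.5944 -0.0564  0.152 ] g 0.0 0.0852 q7 [ 0.29  0.3  -0.35  2.14  0.39  0.3   1.07]
now [ 0.5944 -0.0564  0.152 ] F [0.1 0.1 0.2] M [0.01 0.47 0.07] w 0.0852 t 17.625
[0.052, 0.416, 0.004, -0.0, 0.003, -0.076] rows>= 1.7
[0.0, 0.0, 0.26, 0.0, 0.0, 0.0] rows>= 1.0
```

Request:
apply_moves(rows=[[0.026,0.2,0,0,0,-0.04],[0.052,0.416,0.004,0,0,-0.076],[0.052,0.416,0.004,0,0,-0.076],[0.052,0.416,0.004,0,0,-0.076]])

```text
clock: 18.12
tcp_pos: [0.5941, 0.0489, 0.1495]
orientation: [-0.001, 2.702, -0.0]
contact_force: [1.0, -0.6, -0.3]
grip_width: 0.085
gripper_force: 0.0
```

Request:
apply_moves(rows=[[0,0,0.1,0,0,0],[0,0,0.2,0,0,0],[0,0,0.26,0,0,0],[0,0,0.26,0,0,0]])

```text
clock: 18.62
tcp_pos: [0.6214, 0.0464, 0.0895]
orientation: [0.004, 2.704, -0.002]
contact_force: [0.7, -0.6, -0.0]
grip_width: 0.0855
gripper_force: 0.0
```

Request:
apply_moves(rows=[[0,0,0,0,0,0],[0,0,0,0,0,0],[0,0,0,0,0,0],[0,0,0,0,0,0]], claw=0, newtons=20)

```text
clock: 19.12
tcp_pos: [0.6222, 0.0496, 0.0918]
orientation: [-0.001, 2.7, 0.002]
contact_force: [-3.3, 2.7, 6.0]
grip_width: 0.0602
gripper_force: 22.7
```

Request:
apply_moves(rows=[[0,0,0,0,0,0.05],[0,0,0,0,0,0.1],[0,0,0,0,0,0.14],[0,0,0,0,0,0.14]])

```text
clock: 19.62
tcp_pos: [0.6221, 0.0484, 0.0915]
orientation: [0.298, 2.686, 0.066]
contact_force: [-2.6, 0.8, 5.8]
grip_width: 0.0601
gripper_force: 22.7
```

```bash
python3 -c "
from h import *
feel()
o=r.get_obs();p=o['tcp_pos'];y=12
A=np.array([-.4226,0,.9063])
plan([(p+.075*A,tool(25,y)),((.48,.01,.17),tool(0,y)),((.452,-.016,.065),tool(0,y))])"
```

```text
t 19.62 Ft [ 0.   0.8 -6.3] Mt [0.076 0.555 0.038] yaw [ 0.  -0.3 12.7] p [0.6221 0.0484 0.0915] g 22.7 0.0601 q7 [-0.18  0.42 -0.06  2.14  0.68  0.2   0.48]
now [0.6221 0.0484 0.0915] F [-2.6  0.8  5.8] M [ 0.06  0.56 -0.01] w 0.0601 t 19.625
[-0.001, 0.0, -0.3, 0.0, 0.003, -0.007] rows>= 1.2
[0.342, -0.23, -0.225, 0.058, 0.272, 0.0] rows>= 2.3
[0.088, -0.125, 0.42, 0.0, 0.0, 0.0] rows>= 1.8
```

Request:
apply_moves(rows=[[0,0,0,0,0,0],[0,0,-0.1,0,0,0],[0,0,-0.2,0,0,0],[0,0,-0.3,0,0,0],[0,0,-0.3,0,0,0]], claw=0, newtons=60)

```text
clock: 20.25
tcp_pos: [0.5901, 0.0479, 0.16]
orientation: [0.298, 2.685, 0.066]
contact_force: [-0.1, -0.6, -2.5]
grip_width: 0.0589
gripper_force: 65.3
```

Request:
apply_moves(rows=[[0.11,-0.08,-0.08,0.02,0.09,0],[0.22,-0.15,-0.16,0.04,0.18,0],[0.342,-0.23,-0.225,0.058,0.272,0],[0.342,-0.23,-0.225,0.058,0.272,0],[0.342,-0.23,-0.225,0.058,0.272,0]])

```text
clock: 20.88
tcp_pos: [0.4797, 0.0113, 0.1679]
orientation: [0.343, 3.119, 0.007]
contact_force: [0.0, -0.6, -1.5]
grip_width: 0.0592
gripper_force: 65.4
```

```bash
python3 - <<'E'
from h import *
feel(); plan([((.45,-.010,.065),tool(0,12))])
s=r.grab_frame('side'); t=r.grab_frame('top')
a=cv2.resize(s['pixels'][130:280,150:340],(570,450),interpolation=cv2.INTER_CUBIC); cv2.imwrite('pics/p3.png',a[:,:,::-1])
E
```

```text
t 20.88 Ft [-0.1 -0.6  1.5] Mt [0.01  0.008 0.035] yaw [ 2.5 24.7 12.4] p [0.4797 0.0113 0.1679] g 65.4 0.0592 q7 [ 0.23  0.27 -0.44  2.05  0.15  0.85  1.06]
now [0.4797 0.0113 0.1679] F [ 0.  -0.6 -1.5] M [-0.01  0.01 -0.04] w 0.0592 t 20.875
[0.099, -0.111, 0.411, 0.003, 0.002, -0.006] rows>= 1.7
```

View pics/p3.png

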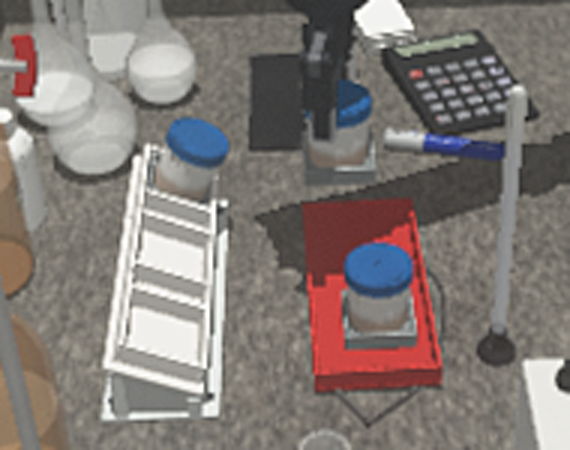

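Jar 1 stands upright in the tray at (380,300), jar 2 hangs upright at (340,150), and jar 3 is still in the rack. Lower jar 2.

Request:
apply_moves(rows=[[0.05,-0.055,0.14,0,0,0],[0.095,-0.11,0.28,0.003,0.002,0],[0.095,-0.11,0.39,0.003,0.002,0],[0.095,-0.11,0.42,0.003,0.002,0],[0.095,-0.11,0.42,0.003,0.002,0]])

```text
clock: 21.6
tcp_pos: [0.4508, -0.0093, 0.0637]
orientation: [-0.341, -3.122, -0.001]
contact_force: [0.3, 0.2, -1.6]
grip_width: 0.0587
gripper_force: 65.3
```

Request:
apply_moves(rows=[[0,0,0.012,0,0,0],[0,0,0.024,0,0,0],[0,0,0.024,0,0,0]])

```text
clock: 21.98
tcp_pos: [0.4505, -0.0099, 0.0577]
orientation: [-0.343, -3.122, -0.0]
contact_force: [0.9, -0.2, -1.4]
grip_width: 0.0595
gripper_force: 65.3
```

Request:
apply_moves(rows=[[0,0,0.006,0,0,0],[0,0,0.006,0,0,0]])

```text
clock: 22.22
tcp_pos: [0.4503, -0.0099, 0.056]
orientation: [-0.343, -3.122, -0.0]
contact_force: [0.3, 0.6, -1.6]
grip_width: 0.0592
gripper_force: 65.3
```

Request:
apply_moves(rows=[[0,0,0.006,0,0,0],[0,0,0.006,0,0,0]])

```text
clock: 22.48
tcp_pos: [0.4502, -0.0099, 0.0544]
orientation: [-0.343, -3.122, -0.0]
contact_force: [0.8, -0.3, -0.5]
grip_width: 0.0587
gripper_force: 65.3
```

Request:
apply_moves(rows=[[0,0,0.004,0,0,0],[0,0,0.004,0,0,0]])

```text
clock: 22.72
tcp_pos: [0.4502, -0.0098, 0.0536]
orientation: [-0.343, -3.122, -0.0]
contact_force: [-0.5, 0.1, 0.7]
grip_width: 0.059
gripper_force: 65.5
```

Request:
apply_moves(rows=[[0,0,0,0,0,0],[0,0,0,0,0,0],[0,0,-0.05,0,0,0],[0,0,-0.25,0,0,0],[0,0,-0.5,0,0,0]], claw=1, newtons=20)

```text
clock: 23.35
tcp_pos: [0.4495, -0.0098, 0.18]
orientation: [-0.342, -3.12, -0.001]
contact_force: [1.8, -0.9, -0.3]
grip_width: 0.085
gripper_force: 0.0
```

Request:
apply_moves(rows=[[0,0,-0.2,0,0,0],[0,0,-0.4,0,0,0],[0,0,-0.4,0,0,0]])

```text
clock: 23.72
tcp_pos: [0.4528, -0.0096, 0.2833]
orientation: [0.342, 3.115, 0.001]
contact_force: [0.6, 0.9, -0.5]
grip_width: 0.0855
gripper_force: 0.0
```

```bash
python3 - <<'E'
from h import *
feel(); s=r.grab_frame('side'); t=r.grab_frame('top')
a=cv2.resize(s['pixels'][130:340,150:350],(500,525),interpolation=cv2.INTER_CUBIC); b=cv2.resize(t['pixels'][130:260,160:310],(300,260))
im=np.zeros((525,800,3),np.uint8); im[:,:500]=a; im[:260,500:]=b; cv2.imwrite('pics/p4.png',im[:,:,::-1])
E
```

```text
t 23.73 Ft [-0.4  1.   0.5] Mt [ 0.022  0.034 -0.032] yaw [ 2.7 24.4 12.3] p [ 0.4528 -0.0096  0.2833] g 0.0 0.0855 q7 [ 0.33  0.08 -0.46  1.98  0.04  1.09  1.2 ]
```

View pics/p4.png

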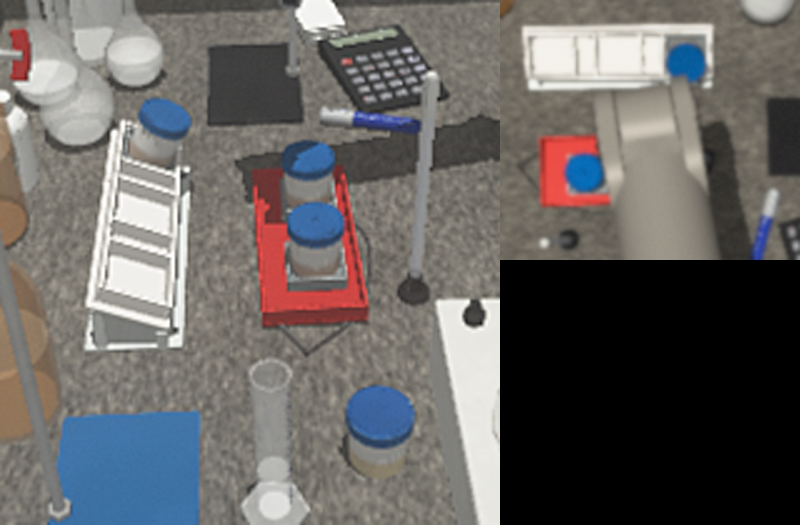

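Both loose jars stand upright in the tray at (316,245) and (308,185), and the tight jar sits in its pocket at (163,130). The marker and spare cup look undisturbed, and the arm is clear.

```bash
python3 -c "
from bench import r
print(r.hand_in())"
```

```text
the job is handed in; nothing more can be done
None
```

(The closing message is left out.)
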